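# Open, fill and close the pinned wedge case

## Task

Draw the hinge pin out of the two knuckles at the front of the wedge case and stand it on the bench, then free the snap-fit cover by squeezing its two side tabs together, lift it off and set it down on the bench beside the case. Put every loose hardwood wedge into the case, put the cover back so that both catches snap out again, and thread the pin through both knuckles from the same side as before until its block handle is up against the knuckle. Leave the tape measure and the glue bottle where they stand.

Things in the scene. Friction and masses are not known exactly. Their poses are not given: they have to be found in the camera images.
- case: plywood case fixed to the bench, open at the top under its cover: 152 (x) x 208 (y) x 75 mm high, walls and floor 6 mm. Origin: centre of its underside, z up; -x is its front, towards the robot. A steel keeper 40 mm long juts 6 mm in at the middle of each y end wall, 1.5 to 5.5 mm below the rim; the cover's bolts catch under these. Three wedges fit on the floor side by side, each lying along x, 54 mm apart in y
- cover: plywood cover plate 152 x 208 x 5 mm, all in all 0.36 kg. Origin: centre of the plate's underside; axes equal the case's when on. On the case it rests on the rim: origin at x 0, y 0, z 75 mm in the case's frame. Four round-ended pegs 14 mm long under its corners fit inside the case's corners with about 2 mm play; off the case it stands on them. Bench clear for it round x 0.42, y 0.35
- cover_grip (a point): point midway between the cover's two squeeze tabs, 24 mm above the plate's underside, cover's axes. A wooden grip 46 (x) x 30 (y) mm, 38 mm high, stands here with a dark steel tab on each y side: 32 mm wide, 7 to 42 mm above the underside, outer faces 64 mm apart, 48 mm when squeezed. The cover can be lifted and carried by the squeezed tabs
- tab_a (a joint): travel of the tab on the cover's +y side: 0 out, 0.008 m fully squeezed in; spring 3 N at 0, 7 N at the stop, springs back when let go. The tab moves a bolt under the plate that reaches in +y under the case's keeper; the cover lifts off only with both tabs in by 6 mm or more, and goes back on with both squeezed and then let go
- tab_b (a joint): the same for the tab and bolt on the cover's -y side
- case_knuckle (a point): centre of the hole in the case's steel knuckle, outside the middle of the front wall, 87 mm above the bench; case's axes. The knuckle is 28 mm square (x, z) and 16 mm thick along y; its hole runs along y, 13.5 mm wide with a 2 mm chamfer. Nothing stands on its -y side
- cover_knuckle (a point): centre of the hole in the cover's own knuckle, same shape and hole; cover's axes. With the cover on it lies 22 mm beyond the case's knuckle in the case's +y direction, holes in line to about 2 mm, a 6 mm gap between
- pin_grip (a point): centre, half-way up, of the hinge pin's aluminium block handle, 26 (x) x 32 (y) x 50 mm high; z up. The pin (0.13 kg) starts in the knuckles, sagging a little; on the bench it stands on this block. Grasp it across its 26 mm x sides in the upper half. The steel shank, 10 mm thick, 60 mm long with a tapered nose, juts level from the block along +y, its axis 12 mm above the block's underside
- pin_tip (a point): the end of the pin's nose, 76 mm along +y from pin_grip and 13 mm below it; same axes, y along the shank. The pin comes out moving along the case's -y and goes in along +y; when home (block against the case's knuckle) the nose is 52 mm beyond the centre of the case's knuckle. Bench clear for the pin round x 0.43, y -0.26
- wedge_1_mid (a point): hardwood wedge 36 (x) x 119 (y) x 28 mm at the thick end, 0.05 kg, lying on its flat underside. This point lies 10 mm above the underside, 15 mm from the middle of its length towards the thick end, which is at +y; the wedge is about 18 mm thick there, its upper face sloping. Grasp it here across its 36 mm width. Two or three wedges are there from start to start; None for an absent one
- wedge_2_mid (a point): hardwood wedge 36 (x) x 119 (y) x 28 mm at the thick end, 0.05 kg, lying on its flat underside. This point lies 10 mm above the underside, 15 mm from the middle of its length towards the thick end, which is at +y; the wedge is about 18 mm thick there, its upper face sloping. Grasp it here across its 36 mm width. Two or three wedges are there from start to start; None for an absent one
- wedge_3_mid (a point): hardwood wedge 36 (x) x 119 (y) x 28 mm at the thick end, 0.05 kg, lying on its flat underside. This point lies 10 mm above the underside, 15 mm from the middle of its length towards the thick end, which is at +y; the wedge is about 18 mm thick there, its upper face sloping. Grasp it here across its 36 mm width. Two or three wedges are there from start to start; None for an absent one
- tape_measure: tape measure standing on edge, 37 x 91 x 73 mm, a bystander; origin at its underside
- glue_bottle: squeeze bottle of wood glue, 67 mm wide, 202 mm tall, a bystander; origin at its underside. It stands between two fixed timber posts, 0.95 m tall, that begin at x 0.66: one at y 0.10 to 0.24, the other at y -0.31 to -0.16; keep the arm clear of them
Mind the look-alikes: they are no part of the job. What is shaped like the part that bears wedge_3_mid but purple is not meant.

How it is judged:
By the outcome, as a careful person would: the job done as asked, in the order asked, and still so for the second after the job is handed in, with the robot touching nothing.
Of wedge_1, wedge_2, wedge_3 only 2 to 3 are there at a start; the rules pass over those that are not, and their reading is None.
At some moment in a run one of wedge_1, wedge_2, wedge_3 may be knocked a few centimetres aside while the robot is not near it.
It also fails if it takes over 208 s, if anything falls off the work surface, if the arm or the gripper's body presses on something with over 40 N, if the wrist force passes 120 N, or if a joint passes its speed limit or range.

## Robot

A 6-joint arm with a two-finger parallel gripper is mounted at the origin on a cart in front of the work surface, level with it; the furniture and walls round the work are solid. World frame = base frame: x ahead of the robot, y to its left, z up, the work surface at z = 0. Lengths are in m, angles in degrees, forces in N, time in s.
With the tool pointing down it reaches from about 0.375 to 0.9 m from the base axis. Payload 3.1 kg.
Tool frame: the origin (TCP) lies at the very end of the fingers, on their centre line; the grasp point (between the pads) lies 19 mm behind it; z points along the fingers, y is the line along which they close (so a half turn about z gives the same grasp; the last joint's range is limited). The gripper opens to 87 mm and grips with 3 to 60 N. Pads are 19 mm wide; open, the fingers measure 117 mm over their backs; the gripper's body (75 mm by 190 mm) begins 51 mm behind the grasp point.
Start: joints at [58.47, 30.224, 82.088, -0, 67.689, -10.227], TCP at [0.227, 0.582, 0.223] pointing down, gripper open.
Joint ranges: [-176.69, 176.69], [-43.24, 126.21], [12.49, 139.97], [-82, 262], [0, 151.66], [-163.58, 163.58]. Speed limits (degrees/s): [159.86, 159.86, 180, 180, 180, 180].

## Interface

Orientations are given as a 3x3 rotation matrix whose columns are the frame's x, y, z axes.
In Python, from rig import readout, cams, bot gives the robot as it stands.
- The arm moves only by the shell command python3 -m inch 'ROWS'. ROWS is JSON, a list of rows, each a list of 5 numbers: the shift along the world's x, y, z in cm, then the turn about the world's z in degrees, then the finger opening in cm, from 0 to 8.7. In form: [[dx, dy, dz, twist, fingers], ...]. A call has 1 to 10 rows; each row is the pose to reach, as a shift and turn from the pose commanded when the call began; what a row does not reach only later rows make up. A row lasts 1/12 s, in which the tool goes at most 41.7 mm and 7.16 degrees, less where a joint would pass 70% of its speed; a pose out of reach is approached as far as the arm can. A call with a gripper value outside its range is refused whole. The fingers move at their own pace and stop on an object; the grip force is fixed at half the most. Time passes only in rows, so rows that repeat a pose let the fingers close. It gives the time, the measured TCP pose, the force, the opening and the grip force at its end, in the units of the state.
- readout.read_state(): the state, without advancing time (a new reading comes with each control period).
- cams.capture(name): name is "side" or "top" or "wrist"; returns a dict with "image" (480x640x3 uint8, blue, green, red), "intrinsics" (3x3 intrinsics, pixels), "xyz" and "rotation" of the camera in the world; the wrist camera has in their place "tool_from_camera" (4x4, takes a point from camera to tool coordinates, whose origin is the TCP and whose axes are the flange's). Camera axes: x right, y down, z forward; pixel columns grow to the right and rows downward; lengths in m; the calibration is good to about 2 mm. A picture is of the moment at which its call begins: read the wrist's pose just before it. There is no depth.
- bot.hand_in(): hands the job in; it is judged then, once.
The state is a dict: "time_s": time; "joint_positions": joint angles; "qvel": joint speeds; "tau": joint torques, N m; "position": TCP position; "tcp_rot": TCP orientation; "force": force on the tool from outside, world axes, zero at the start; "moment": the same for the moment, N m; "opening": opening from 0.0 (shut) to 1.0 (fully open); "grasp_force": force on a finger pad.
Only numpy, scipy, OpenCV 4.12 (cv2) and the standard library are available. Lean on these libraries where they do the work, as an engineer would, in place of code of your own. Each camera call takes 0.05 s, during which the arm holds its last target. There are 200 camera calls.

## Working session

There is one attempt and no reset: what is moved stays moved. The work goes in short steps, Python scripts to look and compute and a shell command to move; the robot and the scene stay as the last step left them, time stands still between calls to the robot, and variables do not carry over. Pictures are saved under pics/ and viewed, at most 14 in all, crops included, and the job is handed in when it is done.

```bash
ls; mkdir -p pics
cat > h.py <<'E'
import numpy as np, cv2, json
from rig import readout, cams, bot
def cap(name, fn=None):
    s=readout.read_state(); c=cams.capture(name)
    if name=='wrist':
        T=np.array(c['tool_from_camera']); R=np.array(s['tcp_rot'])
        c['rotation']=R@T[:3,:3]; c['xyz']=R@T[:3,3]+np.array(s['position'])
    r=dict(K=np.array(c['intrinsics']).tolist(),R=np.array(c['rotation']).tolist(),t=np.array(c['xyz']).tolist())
    fn=fn or name
    json.dump(r,open(f'pics/{fn}.json','w')); cv2.imwrite(f'pics/{fn}.png',c['image']); return c
def ray(fn,u,v):
    r=json.load(open(f'pics/{fn}.json')); R=np.array(r['R'])
    d=R@np.linalg.inv(r['K'])@np.array([u,v,1.]); return np.array(r['t']),d
def at(fn,u,v,z):
    t,d=ray(fn,u,v); return (t+d*(z-t[2])/d[2]).round(4)
def proj(fn,p):
    r=json.load(open(f'pics/{fn}.json')); q=np.array(r['K'])@np.array(r['R']).T@(np.array(p)-r['t']); return (q[:2]/q[2]).round(1)
def tri(obs):
    A=np.zeros((3,3));b=np.zeros(3)
    for fn,u,v in obs:
        t,d=ray(fn,u,v); d/=np.linalg.norm(d); P=np.eye(3)-np.outer(d,d);A+=P;b+=P@t
    return np.linalg.solve(A,b).round(4)
def crop(fn,u0,v0,u1,v1,k,out):
    im=cv2.imread(f'pics/{fn}.png')[v0:v1,u0:u1]; cv2.imwrite(f'pics/{out}.png',cv2.resize(im,None,fx=k,fy=k,interpolation=cv2.INTER_CUBIC))
E
python3 - <<'E'
from h import *
for n in ['top','side']: cap(n,n+'0')
a=cv2.imread('pics/top0.png');b=cv2.imread('pics/side0.png')
for n in ['top0','side0']: print(open(f'pics/{n}.json').read())
s=readout.read_state();print(s)
E
```

```text
pics
{"K": [[589.8444507053431, 0.0, 322.615406111084], [0.0, 589.8444507053431, 238.77130438820728], [0.0, 0.0, 1.0]], "R": [[0.00420534378961812, -0.9820789468567075, 0.18842308039205516], [-0.999975771042655, -0.005175208271527221, -0.004655593087202963], [0.005547288640265272, -0.1883989367278013, -0.9820769156377597]], "t": [0.27234476688822595, -0.12769985331918382, 1.6705330319856508]}
{"K": [[551.9268298755255, 0.0, 311.1389847485584], [0.0, 551.9268298755255, 229.76897029836886], [0.0, 0.0, 1.0]], "R": [[-0.9998148970643289, 0.017377854738097574, 0.008257225499373133], [-0.0005886879087709373, 0.4013411808904809, -0.9159284415105695], [-0.01923083603986019, -0.9157637613959925, -0.40125666132672755]], "t": [0.579890260502478, 1.5401959141107495, 0.8319140482601249]}
{'time_s': 0.1, 'joint_positions': array([ 5.84704151e+01,  3.02724779e+01,  8.21486332e+01,  5.86375967e-05,
        6.76910413e+01, -1.02298444e+01]), 'qvel': array([ 0.04703463, -0.11232429, -0.35661026, -0.0344637 ,  0.031787  ,
       -0.0235998 ]), 'tau': array([-3.60052099e-04, -4.40982378e+01, -1.77147746e+01,  6.34287670e-02,
        5.34261460e-02, -4.73513376e-05]), 'position': array([0.22667557, 0.58173504, 0.22168425]), 'tcp_rot': array([[-9.31692553e-01,  3.63246387e-01, -1.02442180e-03],
       [ 3.63247664e-01,  9.31691125e-01, -1.66795795e-03],
       [ 3.48565004e-04, -1.92614283e-03, -9.99998084e-01]]), 'force': array([ 0.48496091, -0.33221728, -0.68305651]), 'moment': array([-0.01318153, -0.01927192, -0.00720169]), 'grasp_force': 0.0, 'opening': 1.0011316078689643}
```

View pics/top0.png

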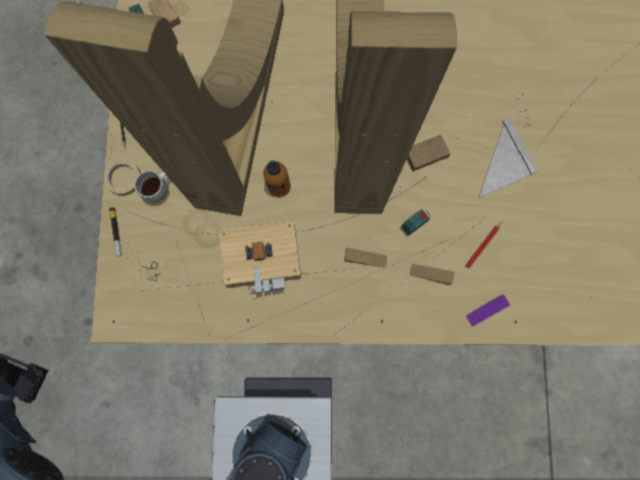

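View pics/side0.png

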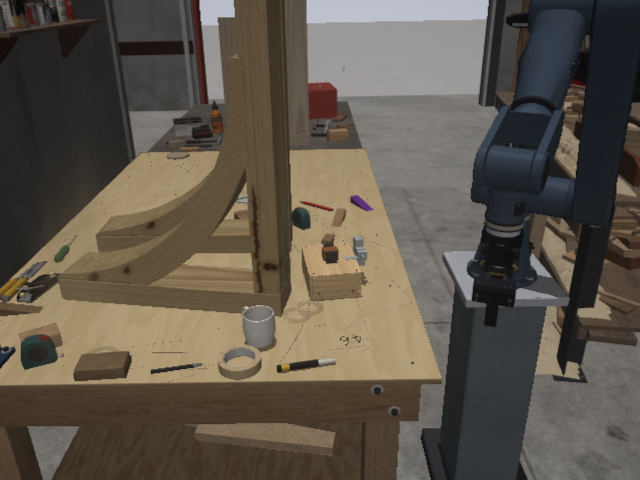

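Top view: case at (260,252) with grip at (259,250), pin block at (278,284). Wedge candidates: (366,258), (432,273), block (428,152), purple look-alike (487,309). Tape measure (415,222), glue bottle (277,178). I'll check in an enlarged crop.

Run:
```python
from h import *
crop('top0',200,130,520,330,2.5,'c1')
for n,u,v,z in [('w1',366,258,.02),('w2',432,273,.02),('blk',428,152,.02),('case',260,252,.08),('pin',278,284,.1),('tape',415,222,.07)]: print(n,at('top0',u,v,z))
```

```text
w1 [ 0.5342 -0.2587  0.02  ]
w2 [ 0.4923 -0.4445  0.02  ]
blk [ 0.85   -0.4438  0.02  ]
case [0.5398 0.0357 0.08  ]
pin [ 0.45   -0.0165  0.1   ]
tape [ 0.6283 -0.392   0.07  ]
```

View pics/c1.png

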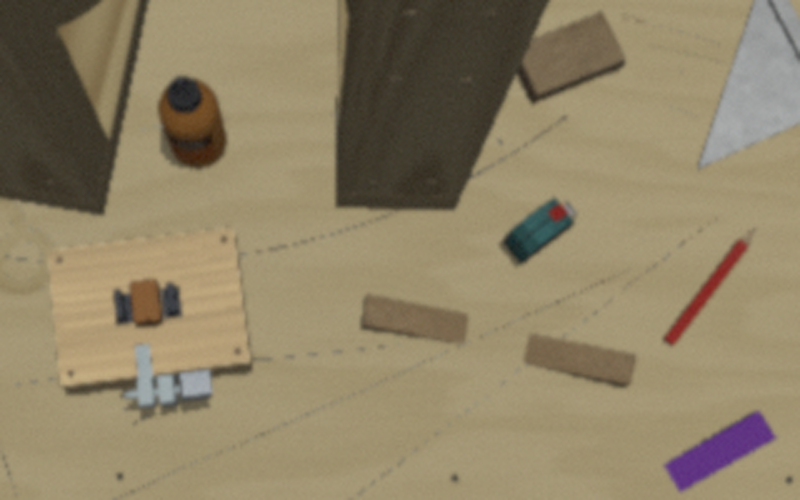

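Two wedges, at (366,258) and (432,273). The block at (428,152) is larger and isn't a wedge, and the purple one is excluded. Next: the case's yaw from the cover corners.

Run:
```python
from h import *
c=np.array([(50,257),(235,229),(250,365),(63,390)])/2.5+[200,130]
P=np.array([at('top0',u,v,.08) for u,v in c]);print(P, P.mean(0))
e=P[0]-P[1]+P[3]-P[2]; print('yaw y axis',np.degrees(np.arctan2(-e[0],e[1])))
c=cams.capture('wrist');print(c['tool_from_camera'],c['intrinsics'])
for w in ([(362,296),(467,312),(462,343),(361,322)],[(528,334),(635,353),(630,385),(526,364)]):
  Q=np.array([at('top0',u,v,.02) for u,v in np.array(w)/2.5+[200,130]]);d=Q[0]-Q[1]+Q[3]-Q[2];print(Q.mean(0),np.degrees(np.arctan2(-d[0],d[1])))
```

```text
[[ 0.5927  0.1469  0.08  ]
 [ 0.6254 -0.056   0.08  ]
 [ 0.4744 -0.0743  0.08  ]
 [ 0.4462  0.1274  0.08  ]] [0.534675 0.036    0.08    ]
yaw y axis 8.559847299107794
[[ 3.28001926e-04 -9.62858249e-01 -2.70007193e-01  7.29332924e-02]
 [ 9.99999870e-01  4.21375625e-04 -2.87855714e-04 -1.25613445e-03]
 [ 3.90938699e-04 -2.70007063e-01  9.62858262e-01 -1.60751746e-01]
 [ 0.00000000e+00  0.00000000e+00  0.00000000e+00  1.00000000e+00]] [[348.81098067   0.         318.44875148]
 [  0.         348.81098067 237.84068642]
 [  0.           0.           1.        ]]
[ 0.53625 -0.25635  0.02   ] -10.019192282611922
[ 0.4907   -0.444075  0.02    ] -10.568537464508744
```

```bash
python3 -m inch '[[12,-30,4,-35,8.7],[12,-30,4,-60,8.7],[12,-30,4,-60,8.7],[12,-30,4,-60,8.7],[22,-55,4,-60,8.7],[22,-57,4,-60,8.7],[22,-57,4,-60,8.7],[22,-57,4,-60,8.7],[22,-57,4,-60,8.7],[22,-57,4,-60,8.7]]'; python3 -m inch '[[0,0,0,0,5],[0,0,0,0,5],[0,0,0,0,5],[0,0,0,0,5],[0,0,0,0,5],[0,0,0,0,5],[0,0,0,0,5],[0,0,0,0,5],[0,0,0,0,5],[0,0,0,0,5]]'
python3 - <<'E'
from h import *
cap('wrist','w1');s=readout.read_state();print(s['position'],s['tcp_rot'],s['joint_positions'])
E
```

```text
time_s: 0.98
position: [0.3777, 0.1936, 0.2541]
tcp_rot: [[-0.15, 0.989, 0.0], [0.989, 0.15, 0.0], [0.0, 0.0, -1.0]]
force: [-0.3, 0.3, -0.3]
opening: 0.996
grasp_force: 0.0
time_s: 1.82
position: [0.3775, 0.1957, 0.254]
tcp_rot: [[-0.152, 0.988, -0.0], [0.988, 0.152, -0.0], [-0.0, -0.0, -1.0]]
force: [0.0, 0.2, 0.2]
opening: 0.578
grasp_force: 0.0
[0.37757693 0.19561148 0.25400613] [[-1.51649661e-01  9.88434307e-01  2.02447000e-05]
 [ 9.88434307e-01  1.51649662e-01 -3.81104767e-06]
 [-6.83707217e-06  1.94326119e-05 -1.00000000e+00]] [ 1.22565161e+01  1.20949049e+01  1.06902170e+02 -5.25500577e-04
  6.10018381e+01  3.53423183e+00]
```

View pics/w1.png

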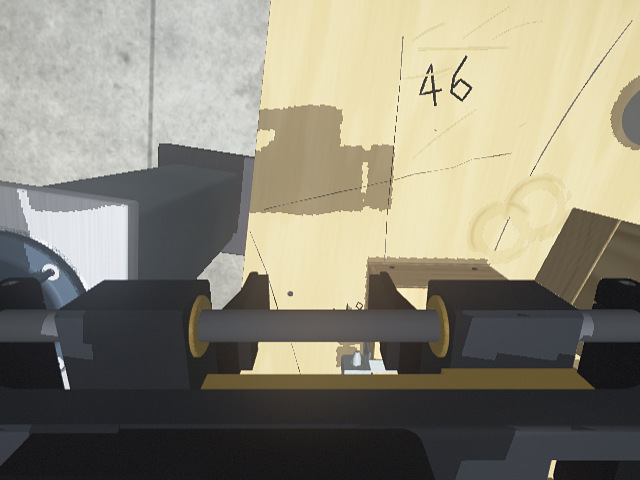

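The case is at the lower edge of this view, hidden by the gripper, since the camera looks to tool +x (+y). I'll hover on the -y side of the pin.

```bash
python3 -m inch '[[7.5,-34,0,0,5],[7.5,-34,0,0,5],[7.5,-34,0,0,5],[7.5,-34,0,0,5],[7.5,-34,0,0,5],[7.5,-34,0,0,5],[7.5,-34,0,0,5],[7.5,-34,0,0,5],[7.5,-34,0,0,5],[7.5,-34,0,0,5]]'; python3 -m inch '[[0,0,0,0,5],[0,0,0,0,5]]'
python3 - <<'E'
from h import *
cap('wrist','w2');s=readout.read_state();print(s['position'],s['qvel'].max());cap('side','s2'); cap('top','t2')
crop('w2',150,0,550,300,2,'w2c')
for z in (.08,):
  print(proj('w2',[.449,0,.125]))
E
```

```text
time_s: 2.7
position: [0.4541, -0.1488, 0.2541]
tcp_rot: [[-0.146, 0.989, 0.002], [0.989, 0.146, -0.002], [-0.002, 0.002, -1.0]]
force: [0.6, -0.7, -0.2]
opening: 0.573
grasp_force: 0.0
time_s: 2.87
position: [0.4517, -0.1431, 0.2536]
tcp_rot: [[-0.152, 0.988, -0.002], [0.988, 0.152, 0.002], [0.002, -0.001, -1.0]]
force: [-1.1, -0.1, 0.1]
opening: 0.573
grasp_force: 0.0
[ 0.45176641 -0.14277587  0.25375063] 0.6311665712863367
[344.1  43.4]
```

View pics/w2c.png

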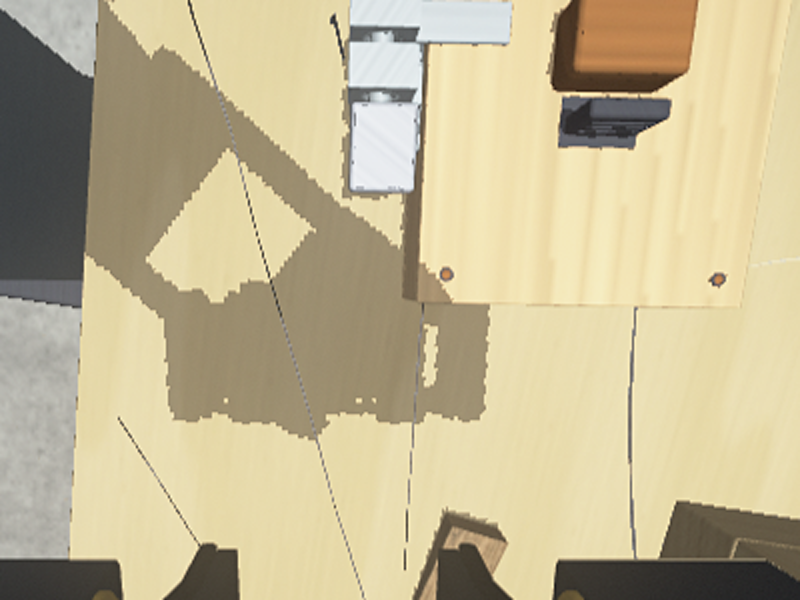

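Run:
```python
from h import *
A=lambda u,v,z: at('w2',u/2+150,v/2,z)
print('pin top',[A(u,v,.124) for u,v in [(351,103),(417,104),(413,188),(352,190)]], A(383.5,146,.124))
print('cover -y edge',A(420,300,.08),A(742,307,.08)); print('front edge',A(427,45,.08)); print('pegs/screws',A(446,274,.08),A(717,279,.08))
print('knuckle tops',A(385,64,.101),A(386,12,.101), 'grip',A(635,90,.113),A(612,100,.117))
```

```text
pin top [array([ 0.4362, -0.0073,  0.124 ]), array([ 0.4608, -0.0038,  0.124 ]), array([ 0.4646, -0.033 ,  0.124 ]), array([ 0.4413, -0.0373,  0.124 ])] [ 0.4508 -0.02    0.124 ]
cover -y edge [ 0.4802 -0.0744  0.08  ] [ 0.6291 -0.0547  0.08  ]
front edge [0.4638 0.0294 0.08  ]
pegs/screws [ 0.4899 -0.0611  0.08  ] [ 0.6138 -0.0443  0.08  ]
knuckle tops [0.447  0.0139 0.101 ] [0.4443 0.0319 0.101 ] grip [0.5444 0.0164 0.113 ] [0.5352 0.0106 0.117 ]
```

```bash
python3 -m inch '[[-0.1,4.2,-4,0,5],[-0.1,8.3,-8,0,5],[-0.1,12.3,-9,0,5],[-0.1,12.3,-9,0,5],[-0.1,12.3,-10,0,5],[-0.1,12.3,-12,0,5],[-0.1,12.3,-14,0,5],[-0.1,12.3,-15.5,0,5],[-0.1,12.3,-16.1,0,5],[-0.1,12.3,-16.1,0,5]]'; python3 -m inch '[[0,0,0,0,5],[0,0,0,0,4],[0,0,0,0,2],[0,0,0,0,2],[0,0,0,0,2],[0,0,0,0,2],[0,0,0,0,2],[0,0,0,0,2]]'
```

```text
time_s: 3.85
position: [0.4506, -0.0204, 0.0921]
tcp_rot: [[-0.153, 0.988, -0.003], [0.988, 0.153, 0.001], [0.001, -0.003, -1.0]]
force: [-1.0, -0.2, 0.9]
opening: 0.574
grasp_force: 0.0
time_s: 4.52
position: [0.4519, -0.0218, 0.0933]
tcp_rot: [[-0.151, 0.989, 0.001], [0.989, 0.151, -0.0], [-0.0, 0.001, -1.0]]
force: [-0.2, -0.4, 1.8]
opening: 0.297
grasp_force: 29.7
```

```bash
python3 -m inch '[[0.15,-1,0,0,2],[0.29,-2,0,0,2],[0.44,-3,0,0,2],[0.58,-4,0,0,2],[0.73,-5,0,0,2],[0.88,-6,0,0,2],[1.02,-7,0,0,2],[1.17,-8,0,0,2],[1.31,-9,0,0,2],[1.31,-9,0,0,2]]'
python3 - <<'E'
from h import *
cap('side','s3'); c=cap('wrist','w3'); crop('s3',300,200,420,300,4,'a')
a=cv2.imread('pics/a.png'); b=cv2.resize(c['image'][0:300,150:550],None,fx=.8,fy=.8); b=cv2.copyMakeBorder(b,0,160,0,0,0)
cv2.imwrite('pics/m3.png',np.hstack([a,b]))
E
```

```text
time_s: 5.35
position: [0.466, -0.114, 0.0932]
tcp_rot: [[-0.149, 0.989, 0.002], [0.989, 0.149, -0.001], [-0.002, 0.002, -1.0]]
force: [0.1, -0.3, -0.9]
opening: 0.299
grasp_force: 29.7
```

View pics/m3.png

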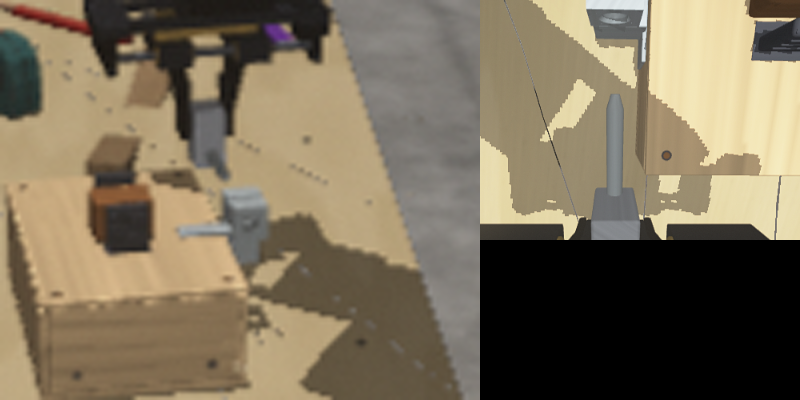

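The picture shows the pin out and held level, nose at about (319,119) in the wrist view. Carry it to its stand.

```bash
python3 -m inch '[[-1,-3.5,0,0,2],[-2,-7,0,0,2],[-3,-10.5,0,0,2],[-4,-14.6,-1,0,2],[-4,-14.6,-3,0,2],[-4,-14.6,-5,0,2],[-4,-14.6,-6,0,2],[-4,-14.6,-6.6,0,2],[-4,-14.6,-6.8,0,2],[-4,-14.6,-6.8,0,2]]'; python3 -m inch '[[0,0,-0.1,0,2],[0,0,-0.2,0,2],[0,0,-0.2,0,2]]';python3 -m inch '[[0,0,-0.1,0,2],[0,0,-0.2,0,2],[0,0,-0.2,0,2]]'
```

```text
time_s: 6.28
position: [0.4247, -0.2565, 0.0251]
tcp_rot: [[-0.153, 0.988, -0.001], [0.988, 0.153, 0.001], [0.001, -0.001, -1.0]]
force: [0.3, -0.5, -1.2]
opening: 0.3
grasp_force: 29.7
time_s: 6.53
position: [0.4253, -0.2573, 0.0243]
tcp_rot: [[-0.152, 0.988, 0.001], [0.988, 0.152, -0.001], [-0.001, 0.001, -1.0]]
force: [-0.3, 1.6, 5.4]
opening: 0.299
grasp_force: 29.8
time_s: 6.78
position: [0.4251, -0.2573, 0.024]
tcp_rot: [[-0.152, 0.988, 0.001], [0.988, 0.152, -0.001], [-0.002, 0.001, -1.0]]
force: [-3.1, 3.4, 20.5]
opening: 0.302
grasp_force: 30.0
```

```bash
python3 -m inch '[[0,0,0.2,0,2],[0,0,0.2,0,3.5],[0,0,0.2,0,4.5],[0,0,0.2,0,5],[0,0,0.2,0,5],[0,0,3,0,5],[0,0,6,0,5],[0,0,9,0,5],[1,-6,10,0,8],[1,-6,10,0,8]]'
python3 - <<'E'
from h import *
s=readout.read_state();cap('wrist','w4'); cap('top','t4'); crop('w4',150,0,550,300,2,'w4c'); print(s['position'])
E
```

```text
time_s: 7.62
position: [0.437, -0.3213, 0.1236]
tcp_rot: [[-0.152, 0.988, 0.005], [0.988, 0.152, -0.007], [-0.007, 0.004, -1.0]]
force: [0.4, -1.5, -0.1]
opening: 0.656
grasp_force: 0.0
[ 0.43696172 -0.3212864   0.12361375]
```

View pics/w4c.png

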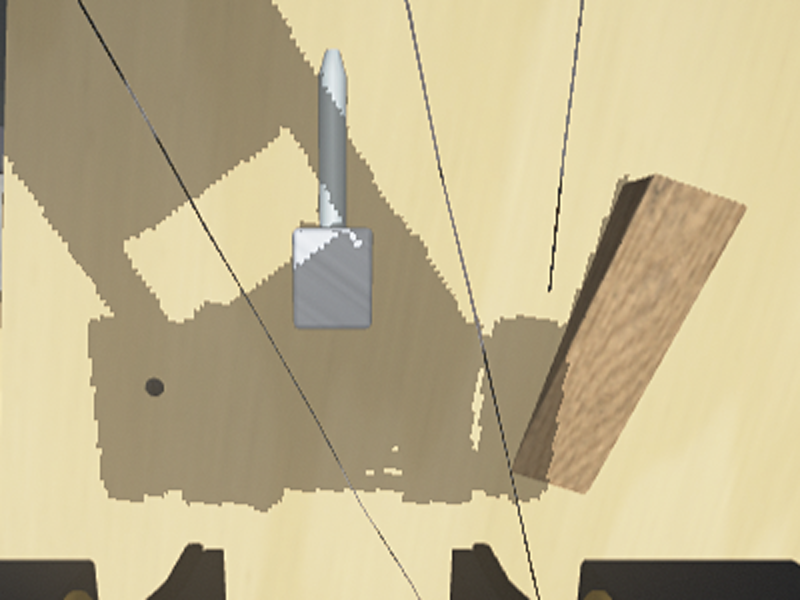

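Pin stands upright on its block at crop (333,278); wedge 1 lies at (630,335). Now hover in front of the case, turned -90°.

```bash
python3 -m inch '[[0,2,6,-7,8.5],[0,6,13,-14,8.5],[-1,10,13,-21,8.5],[-1,14,13,-28,8.5],[-1,18,13,-35,8.5],[-1,22,13,-42,8.5],[-1,26,13,-49,8.5],[-1,30,13,-56,8.5],[-1,34,13,-63,8.5],[-1,34,13,-70,8.5]]'; python3 -m inch '[[0,0,0,-20,8.5],[0,0,0,-20,8.5],[0,0,0,-20,8.5],[0,0,0,-20,8.5],[0,0,0,-20,8.5]]'
python3 - <<'E'
from h import *
cap('wrist','w5'); s=readout.read_state();print(s['position'],s['tcp_rot'][:,1],s['joint_positions']);crop('w5',150,0,550,300,2,'w5c')
E
```

```text
time_s: 8.55
position: [0.4235, 0.0071, 0.2501]
tcp_rot: [[0.839, 0.543, -0.003], [0.543, -0.839, 0.001], [-0.002, -0.002, -1.0]]
force: [0.4, 0.3, 0.5]
opening: 0.974
grasp_force: 0.0
time_s: 8.97
position: [0.4242, 0.0053, 0.2501]
tcp_rot: [[0.973, 0.232, -0.002], [0.232, -0.973, 0.001], [-0.002, -0.001, -1.0]]
force: [0.0, 0.0, 0.2]
opening: 0.976
grasp_force: 0.0
[0.42443111 0.00500488 0.25021611] [ 0.2310269  -0.97294688 -0.00097377] [-1.44877775e+01  1.23922071e+01  1.07235321e+02  5.84781519e-03
  6.04822876e+01  6.21517470e+01]
```

View pics/w5c.png

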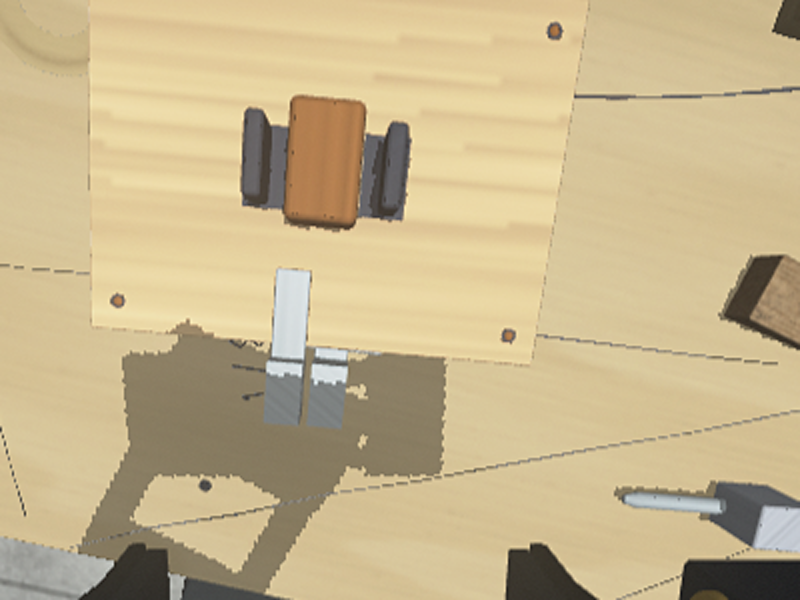

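Run:
```python
from h import *
A=lambda u,v,z: at('w5',u/2+150,v/2,z)
a,b,c=A(118,300,.08),A(508,335,.08),A(554,31,.08);print(a,b,c)
print(np.degrees(np.arctan2(-(a-b)[0],(a-b)[1])),np.degrees(np.arctan2((c-b)[1],(c-b)[0])),'center',(a+c)/2)
l,r=A(258,155,.117),A(397,165,.117);print('tabs',l,r,(l+r)/2, 'grip',A(326,160,.113))
print('edges -y',A(533,363,.08),A(588,0,.08),'+y front',A(92,326,.08),'front mid',(A(92,326,.08)+A(533,363,.08))/2)
k1,k2=A(327,402,.101),A(283,397,.101);print('knuckles',k1,k2)
```

```text
[0.4641 0.1168 0.08  ] [ 0.4906 -0.0624  0.08  ] [ 0.6145 -0.0441  0.08  ]
8.411904602814968 8.401828268590839 center [0.5393  0.03635 0.08   ]
tabs [0.5344 0.0614 0.117 ] [0.5434 0.0081 0.117 ] [0.5389  0.03475 0.117  ] grip [0.5394 0.0356 0.113 ]
edges -y [ 0.4809 -0.0777  0.08  ] [ 0.6285 -0.0542  0.08  ] +y front [0.4497 0.1268 0.08  ] front mid [0.4653  0.02455 0.08   ]
knuckles [0.4439 0.013  0.101 ] [0.4416 0.0326 0.101 ]
```

```bash
python3 -m inch '[[4,1,-2,-5,8.7],[8,2,-4,-5,8.7],[11.5,3.05,-6,-5,8.7],[11.5,3.05,-9,-5,8.7],[11.5,3.05,-12,-5,8.7],[11.5,3.05,-14.5,-5,8.7],[11.5,3.05,-15.5,-5,8.7],[11.5,3.05,-16.2,-5,8.7],[11.5,3.05,-16.4,-5,8.7],[11.5,3.05,-16.4,-5,8.7]]'; python3 -m inch '[[0,0,0,0,6.5],[0,0,0,0,5.5],[0,0,0,0,4],[0,0,0,0,4],[0,0,0,0,4],[0,0,0,0,4],[0,0,0,0,4],[0,0,0,0,4]]'
```

```text
time_s: 9.85
position: [0.5407, 0.0349, 0.0873]
tcp_rot: [[0.99, 0.143, 0.001], [0.143, -0.99, -0.0], [0.001, 0.0, -1.0]]
force: [0.0, -0.6, 0.3]
opening: 0.997
grasp_force: 0.0
time_s: 10.52
position: [0.5408, 0.0376, 0.0877]
tcp_rot: [[0.99, 0.14, 0.002], [0.14, -0.99, 0.004], [0.002, -0.004, -1.0]]
force: [0.4, 10.4, 6.8]
opening: 0.545
grasp_force: 30.0
```

```bash
python3 -m inch '[[0,0.15,0,0,4],[0,0.15,0,0,4],[0,0.15,0,0,4]]'; python3 -m inch '[[0,0,0.3,0,4],[0,0,0.6,0,4],[0,0,1,0,4],[0,0,1,0,4]]'
```

```text
time_s: 10.77
position: [0.5409, 0.0377, 0.0877]
tcp_rot: [[0.99, 0.141, 0.002], [0.141, -0.99, 0.002], [0.002, -0.001, -1.0]]
force: [0.1, 5.6, 6.9]
opening: 0.547
grasp_force: 30.0
time_s: 11.1
position: [0.5395, 0.0371, 0.0968]
tcp_rot: [[0.99, 0.142, -0.002], [0.142, -0.99, 0.001], [-0.001, -0.001, -1.0]]
force: [0.6, 5.0, -1.7]
opening: 0.545
grasp_force: 30.0
```

```bash
python3 -m inch '[[0,0,2,0,4],[0,0,4,0,4],[0,0,6,0,4],[-1,3,8,0,4],[-2,6,8,0,4],[-3.5,9,8,0,4],[-5,12.5,8,0,4],[-6.5,16,8,0,4],[-8,19.5,8,0,4],[-9.5,23,8,0,4]]'; python3 -m inch '[[-1.5,3.5,0,0,4],[-2.5,7,0,0,4],[-2.5,8.3,-2,0,4],[-2.5,8.3,-5,0,4],[-2.5,8.3,-8,0,4],[-2.5,8.3,-11,0,4],[-2.5,8.3,-13.5,0,4],[-2.5,8.3,-14.4,0,4],[-2.5,8.3,-14.6,0,4],[-2.5,8.3,-14.6,0,4]]'
```

```text
time_s: 11.93
position: [0.4446, 0.2667, 0.1767]
tcp_rot: [[0.99, 0.144, 0.001], [0.144, -0.99, -0.003], [0.0, 0.003, -1.0]]
force: [1.0, 0.6, -3.1]
opening: 0.539
grasp_force: 30.0
time_s: 12.77
position: [0.4207, 0.3492, 0.0307]
tcp_rot: [[0.99, 0.143, -0.0], [0.143, -0.99, -0.001], [-0.0, 0.001, -1.0]]
force: [0.7, 0.1, -3.8]
opening: 0.541
grasp_force: 30.0
```

```bash
python3 -m inch '[[0,0,-0.2,0,4],[0,0,-0.4,0,4],[0,0,-0.4,0,4]]'; python3 -m inch '[[0,0,0,0,6],[0,0,0,0,8],[0,0,0,0,8.7],[0,0,0,0,8.7],[0,0,3,0,8.7],[0,0,6,0,8.7],[0,0,10,0,8.7],[0,0,14,0,8.7],[0,0,18,0,8.7],[0,0,18,0,8.7]]'
python3 - <<'E'
from h import *
cap('top','t6'); cap('side','s6'); a=cv2.imread('pics/t6.png')[150:330,120:520]; b=cv2.imread('pics/s6.png')[180:360,220:420]
cv2.imwrite('pics/m6.png',np.vstack([cv2.resize(a,(800,360),interpolation=2),np.hstack([cv2.resize(b,(266,240)),np.zeros((240,534,3),np.uint8)])]))
E
```

```text
time_s: 13.02
position: [0.4211, 0.3499, 0.0279]
tcp_rot: [[0.99, 0.143, 0.002], [0.143, -0.99, 0.001], [0.002, -0.001, -1.0]]
force: [0.2, -0.6, -3.9]
opening: 0.543
grasp_force: 30.0
time_s: 13.85
position: [0.4252, 0.3525, 0.2156]
tcp_rot: [[0.99, 0.143, 0.016], [0.143, -0.99, 0.009], [0.017, -0.006, -1.0]]
force: [0.0, 0.6, -0.9]
opening: 0.997
grasp_force: 0.0
```

View pics/m6.png

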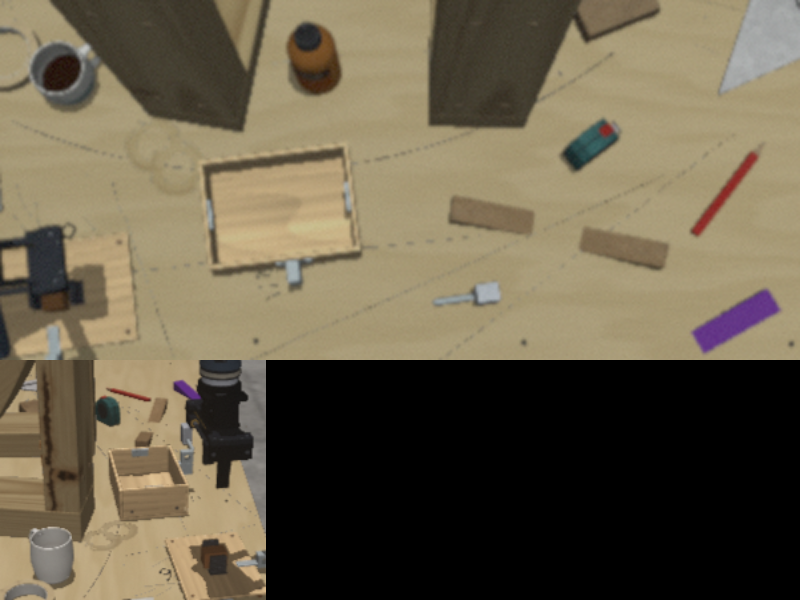

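Cover stands on the bench at left, case empty with keepers visible; both wedges and pin are in place. Now hover near wedge 1.

```bash
python3 -m inch '[[0,-4,2,7,8],[0,-8,4,14,8],[0,-12,4,21,8],[0,-16,4,28,8],[0,-20,4,35,8],[0,-24,4,42,8],[0,-28,4,49,8],[1,-32,4,56,8],[2,-36,4,63,8],[3,-40,4,70,8]]'; python3 -m inch '[[1,-4,0,2,8],[2,-8,0,2,8],[3,-12,0,2,8],[4,-16,0,2,8],[5,-20,0,2,8],[6,-24,0,2,8],[7,-28,0,2,8],[7,-34,0,2,8],[7,-34,0,2,8],[7,-34,0,2,8]]';python3 -m inch '[[0,0,0,0,8],[0,0,0,0,8],[0,0,0,0,8]]'
python3 - <<'E'
from h import *
cap('wrist','w7'); s=readout.read_state();print(s['position'],s['tcp_rot'][:,1]);crop('w7',150,0,550,300,2,'w7c')
E
```

```text
time_s: 14.78
position: [0.4385, -0.0037, 0.2454]
tcp_rot: [[0.333, 0.943, -0.004], [0.943, -0.333, 0.001], [-0.0, -0.004, -1.0]]
force: [0.6, 0.5, -0.8]
opening: 0.921
grasp_force: 0.0
time_s: 15.62
position: [0.5094, -0.3472, 0.2443]
tcp_rot: [[0.31, 0.951, -0.002], [0.951, -0.31, -0.0], [-0.001, -0.002, -1.0]]
force: [1.3, 0.1, 0.5]
opening: 0.918
grasp_force: 0.0
time_s: 15.87
position: [0.5097, -0.3403, 0.246]
tcp_rot: [[0.304, 0.953, -0.002], [0.953, -0.304, 0.002], [0.002, -0.002, -1.0]]
force: [-0.3, -0.3, -0.4]
opening: 0.921
grasp_force: 0.0
[ 0.5099682  -0.34042705  0.24640191] [ 0.95286653 -0.30338602 -0.00151893]
```

View pics/w7c.png

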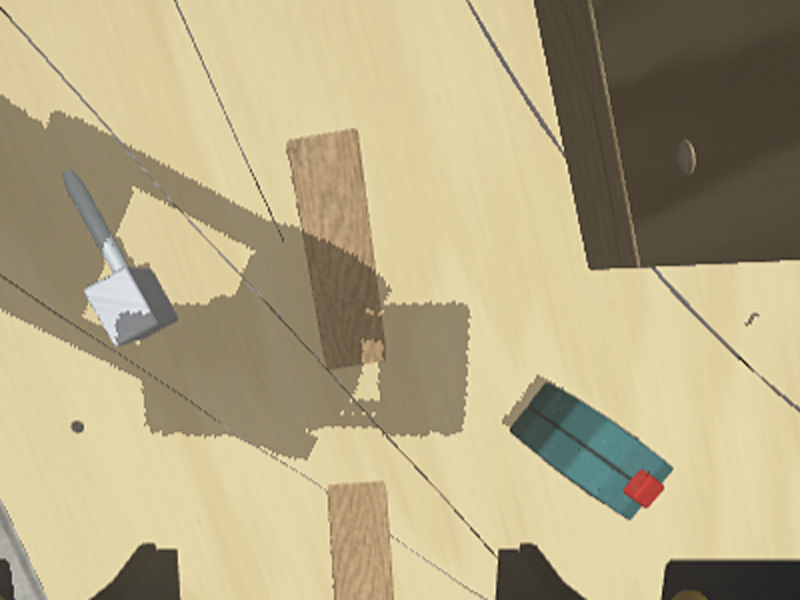

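Run:
```python
from h import *
A=lambda u,v,z: at('w7',u/2+150,v/2,z)
for z in (.008,.028): print(z,'far',np.linalg.norm(A(288,142,z)-A(357,129,z)),'near',np.linalg.norm(A(329,369,z)-A(385,361,z)),'w2 far',np.linalg.norm(A(329,486,z)-A(385,482,z)))
P=np.array([A(288,142,.028),A(357,129,.028),A(385,361,.008),A(329,369,.008)]);f=P[:2].mean(0);n=P[2:].mean(0);d=f-n
print(P,(f+n)/2,np.degrees(np.arctan2(-d[0],d[1])),np.linalg.norm(d[:2]))
print('w2 far mid',A(357,484,.02),A(362,598,.02))
# w2 from top pictures
for f in('top0','t6'):
  for nm,c in (('w1',(366,257.7)),('w2',(432,273.6))): print(f,nm,at(f,*c,.018))
```

```text
0.008 far 0.03665651374585423 near 0.03215664783524547 w2 far 0.03352014319778479
0.028 far 0.03473326935374784 near 0.030529002604081267 w2 far 0.03175059054568911
[[ 0.5291 -0.2007  0.028 ]
 [ 0.5635 -0.2055  0.028 ]
 [ 0.5448 -0.3215  0.008 ]
 [ 0.5131 -0.3161  0.008 ]] [ 0.537625 -0.26095   0.018   ] -8.52834403054452 0.11699364298969407
w2 far mid [ 0.5088 -0.3827  0.02  ] [ 0.4905 -0.4522  0.02  ]
top0 w1 [ 0.5354 -0.2588  0.018 ]
top0 w2 [ 0.4909 -0.4448  0.018 ]
t6 w1 [ 0.5354 -0.2588  0.018 ]
t6 w2 [ 0.4909 -0.4448  0.018 ]
```

```bash
python3 -m inch '[[1.5,4,-3,5,6],[2.9,8,-6,8.6,6],[2.9,9.65,-9,8.6,6],[2.9,9.65,-13,8.6,6],[2.9,9.65,-17,8.6,6],[2.9,9.65,-20,8.6,6],[2.9,9.65,-22,8.6,6],[2.9,9.65,-23.5,8.6,6],[2.9,9.65,-24.2,8.6,6],[2.9,9.65,-24.2,8.6,6]]'; python3 -m inch '[[0,0,0,0,5],[0,0,0,0,3],[0,0,0,0,3],[0,0,0,0,3],[0,0,0,0,3],[0,0,0,0,3],[0,0,0,0,3]]'; python3 -m inch '[[0,0,2,0,3],[0,0,5,0,3],[0,0,5,0,3]]'
```

```text
time_s: 16.75
position: [0.5384, -0.2443, 0.0035]
tcp_rot: [[0.158, 0.987, -0.003], [0.987, -0.158, 0.002], [0.001, -0.003, -1.0]]
force: [-0.1, -0.1, -0.0]
opening: 0.692
grasp_force: 0.0
time_s: 17.33
position: [0.5396, -0.2463, 0.0059]
tcp_rot: [[0.159, 0.987, 0.001], [0.987, -0.159, -0.001], [-0.001, 0.001, -1.0]]
force: [-0.5, 0.9, 6.0]
opening: 0.412
grasp_force: 30.0
time_s: 17.58
position: [0.5418, -0.2477, 0.059]
tcp_rot: [[0.159, 0.987, 0.007], [0.987, -0.159, -0.005], [-0.004, 0.007, -1.0]]
force: [1.8, -0.5, 1.3]
opening: 0.41
grasp_force: 30.0
```

```bash
python3 -m inch '[[-3,0,4,0,3],[-4,3,8,-7,3],[-4,6,11,-14,3],[-4,9,11,-21,3],[-4,12,11,-28,3],[-4,15,11,-35,3],[-3,18,11,-42,3],[-2,21,11,-49,3],[0,23,11,-56,3],[1.7,25.1,11,-63,3]]'; python3 -m inch '[[0,0,0,-5,3],[0,0,0,-9.5,3],[0,0,0,-9.5,3]]'
```

```text
time_s: 18.42
position: [0.5564, 0.0067, 0.1646]
tcp_rot: [[0.954, 0.301, -0.0], [0.301, -0.954, -0.0], [-0.0, -0.0, -1.0]]
force: [1.3, -0.9, -0.8]
opening: 0.409
grasp_force: 30.0
time_s: 18.67
position: [0.556, 0.0057, 0.1643]
tcp_rot: [[0.989, 0.145, -0.001], [0.145, -0.989, 0.0], [-0.001, -0.0, -1.0]]
force: [-0.3, -0.2, -0.7]
opening: 0.406
grasp_force: 30.0
```

```bash
python3 -m inch '[[0.3,-0.25,-3,0,3],[0.3,-0.25,-6,0,3],[0.3,-0.25,-9,0,3],[0.3,-0.25,-11,0,3],[0.3,-0.25,-13,0,3],[0.3,-0.25,-14.3,0,3],[0.3,-0.25,-14.9,0,3],[0.3,-0.25,-15.1,0,3],[0.3,-0.25,-15.1,0,3]]'; python3 -m inch '[[0,0,0,0,4],[0,0,0,0,4.4],[0,0,0,0,4.4],[0,0,0,0,4.4],[0,0,3,0,4.4],[0,0,6,0,4.4],[0,0,10,0,4.4],[0,0,14,0,4.4],[0,0,17,0,5],[0,0,20,0,6]]'
python3 - <<'E'
from h import *
cap('top','t8'); s=readout.read_state();print(s['position'])
crop('t8',220,190,480,310,3,'t8c')
E
```

```text
time_s: 19.42
position: [0.5591, 0.0023, 0.0136]
tcp_rot: [[0.989, 0.145, -0.0], [0.145, -0.989, 0.0], [-0.0, -0.0, -1.0]]
force: [0.2, 0.7, -0.1]
opening: 0.406
grasp_force: 30.0
time_s: 20.25
position: [0.5593, 0.0026, 0.2166]
tcp_rot: [[0.989, 0.145, 0.002], [0.145, -0.989, -0.0], [0.002, 0.001, -1.0]]
force: [0.6, -0.2, 0.3]
opening: 0.578
grasp_force: 0.0
[0.56296675 0.00206545 0.22240329]
```

View pics/t8c.png

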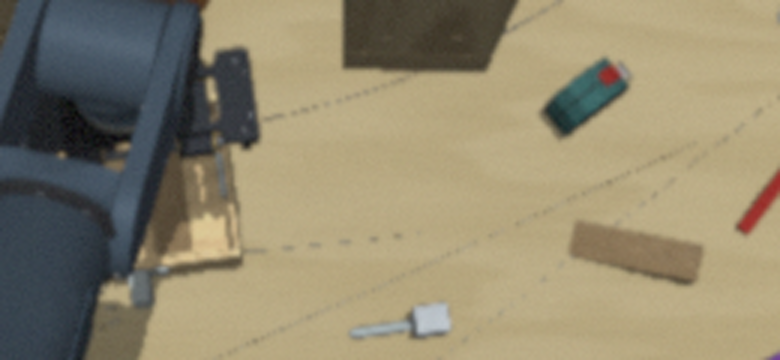

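Wedge 1 is in the case, and wedge 2 is unchanged at crop (637,252). Fetch it.

```bash
python3 -m inch '[[-4,0,0,7,6.5],[-7,-3,0,14,6.5],[-7,-7,0,21,6.5],[-7,-11,0,28,6.5],[-7,-15,0,35,6.5],[-7,-19,0,42,6.5],[-7,-23,0,49,6.5],[-7,-27,0,56,6.5],[-7,-31,0,63,6.5],[-7,-35,0,70,6.5]]'; python3 -m inch '[[0,-4,-2,0,6.5],[0,-8,-5,0,6.5],[0,-8,-5,0,6.5],[0,-8,-5,0,6.5]]'
python3 - <<'E'
from h import *
cap('wrist','w9'); s=readout.read_state();print(s['position'],s['tcp_rot'][:,1]);crop('w9',200,150,450,337,3,'w9c')
E
```

```text
time_s: 21.13
position: [0.4887, -0.3414, 0.214]
tcp_rot: [[0.236, 0.972, 0.0], [0.972, -0.236, -0.0], [-0.0, 0.0, -1.0]]
force: [1.0, 0.7, -0.5]
opening: 0.745
grasp_force: 0.0
time_s: 21.47
position: [0.4875, -0.4214, 0.161]
tcp_rot: [[0.246, 0.969, -0.003], [0.969, -0.246, 0.003], [0.002, -0.003, -1.0]]
force: [0.6, 1.4, -0.5]
opening: 0.746
grasp_force: 0.0
[ 0.48814601 -0.41943418  0.16238528] [ 0.96975861 -0.24405259 -0.00256288]
```

View pics/w9c.png

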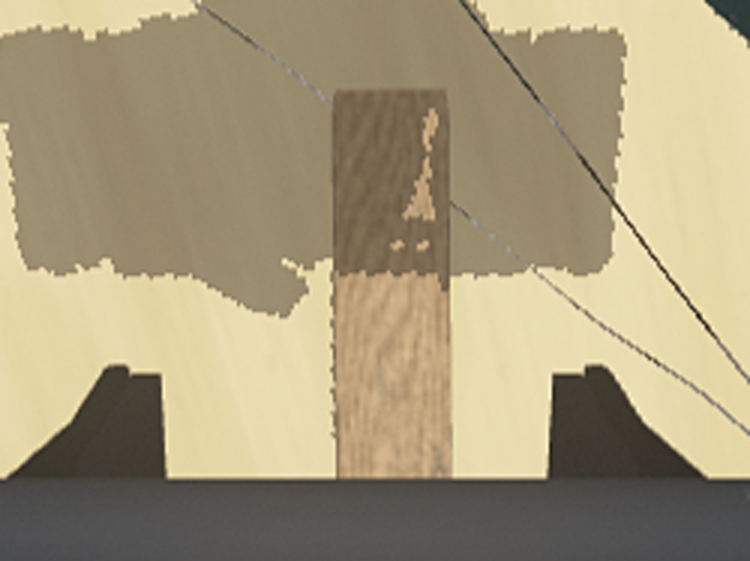

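Run:
```python
from h import *
A=lambda u,v,z: at('w9',u/3+200,v/3+150,z)
f=A(391,90,.028);n=A(395,470,.018);d=(f-n)[:2];d/=np.linalg.norm(d)
print(f,n,np.degrees(np.arctan2(-d[0],d[1])),'grasp',f[:2]-d*.0445, readout.read_state()['position'])
```

```text
[ 0.5074 -0.3846  0.028 ] [ 0.4803 -0.5029  0.018 ] -12.902615248745997 grasp [ 0.49746339 -0.42797642] [ 0.48814601 -0.41943418  0.16238528]
```

```bash
python3 -m inch '[[0.9,-0.85,-3,1,6.2],[0.9,-0.85,-6,1,6.2],[0.9,-0.85,-9,1,6.2],[0.9,-0.85,-12,1,6.2],[0.9,-0.85,-14,1,6.2],[0.9,-0.85,-15.2,1,6.2],[0.9,-0.85,-15.7,1,6.2],[0.9,-0.85,-15.7,1,6.2]]'; python3 -m inch '[[0,0,0,0,5],[0,0,0,0,3],[0,0,0,0,3],[0,0,0,0,3],[0,0,0,0,3],[0,0,0,0,3],[0,0,0,0,3]]'; python3 -m inch '[[0,0,3,0,3],[0,1,7,0,3],[0,3,11,-7,3],[0,7,15,-14,3],[0,11,16,-21,3],[0,15,16,-28,3],[0,19,16,-35,3],[0,23,16,-42,3],[0,27,16,-49,3],[0,31,16,-56,3]]'
```

```text
time_s: 22.18
position: [0.4986, -0.4268, 0.007]
tcp_rot: [[0.224, 0.975, -0.0], [0.975, -0.224, 0.001], [0.001, -0.001, -1.0]]
force: [-0.8, -0.3, 0.9]
opening: 0.712
grasp_force: 0.0
time_s: 22.77
position: [0.4984, -0.4286, 0.0076]
tcp_rot: [[0.226, 0.974, 0.001], [0.974, -0.226, -0.001], [-0.001, 0.001, -1.0]]
force: [-0.5, 0.2, 4.5]
opening: 0.398
grasp_force: 30.0
time_s: 23.6
position: [0.4977, -0.127, 0.1669]
tcp_rot: [[0.932, 0.362, 0.0], [0.362, -0.932, 0.0], [0.0, -0.0, -1.0]]
force: [1.5, 0.4, -0.4]
opening: 0.401
grasp_force: 29.9
```

```bash
python3 -m inch '[[1,4,0,-7,3],[2,8,0,-12.8,3],[3,12,0,-12.8,3],[4,16,0,-12.8,3],[5.1,19.9,0,-12.8,3],[5.1,19.9,0,-12.8,3],[5.1,19.9,0,-12.8,3]]'; python3 -m inch '[[0,0,-3,0,3],[0,0,-6,0,3],[0,0,-9,0,3],[0,0,-11,0,3],[0,0,-13,0,3],[0,0,-14.3,0,3],[0,0,-14.9,0,3],[0,0,-15.1,0,3],[0,0,-15.1,0,3]]'
```

```text
time_s: 24.18
position: [0.5494, 0.0725, 0.1666]
tcp_rot: [[0.987, 0.158, 0.0], [0.158, -0.987, 0.0], [0.0, -0.0, -1.0]]
force: [-0.3, -1.0, -0.5]
opening: 0.398
grasp_force: 29.9
time_s: 24.93
position: [0.5492, 0.0689, 0.0157]
tcp_rot: [[0.988, 0.151, -0.001], [0.151, -0.988, -0.0], [-0.001, 0.0, -1.0]]
force: [-0.1, 0.9, -0.0]
opening: 0.4
grasp_force: 29.9
```

Release, retreat upward and forward (-x), and look into the case.

```bash
python3 -m inch '[[0,0,0,0,4],[0,0,0,0,4.4],[0,0,0,0,4.4],[0,0,0,0,4.4],[0,0,3,0,4.4],[0,0,6,0,4.4],[0,0,10,0,4.4],[0,0,14,0,4.4],[-3,0,18,0,6],[-7,0,21,0,8]]'; python3 -m inch '[[-4,-2,2,0,8],[-6,-3,3,0,8],[-6,-3,3,0,8],[-6,-3,3,0,8]]'
python3 - <<'E'
from h import *
cap('wrist','w10');crop('w10',150,0,550,300,2,'w10c');print(readout.read_state()['position'])
E
```

```text
time_s: 25.77
position: [0.4952, 0.0696, 0.2191]
tcp_rot: [[0.988, 0.153, 0.009], [0.153, -0.988, -0.001], [0.008, 0.002, -1.0]]
force: [0.2, 0.1, 0.5]
opening: 0.585
grasp_force: 0.0
time_s: 26.1
position: [0.4313, 0.0398, 0.2469]
tcp_rot: [[0.988, 0.152, 0.003], [0.152, -0.988, -0.0], [0.003, 0.001, -1.0]]
force: [1.3, 0.8, -0.1]
opening: 0.864
grasp_force: 0.0
[0.43233661 0.03986181 0.24633681]
```

View pics/w10c.png

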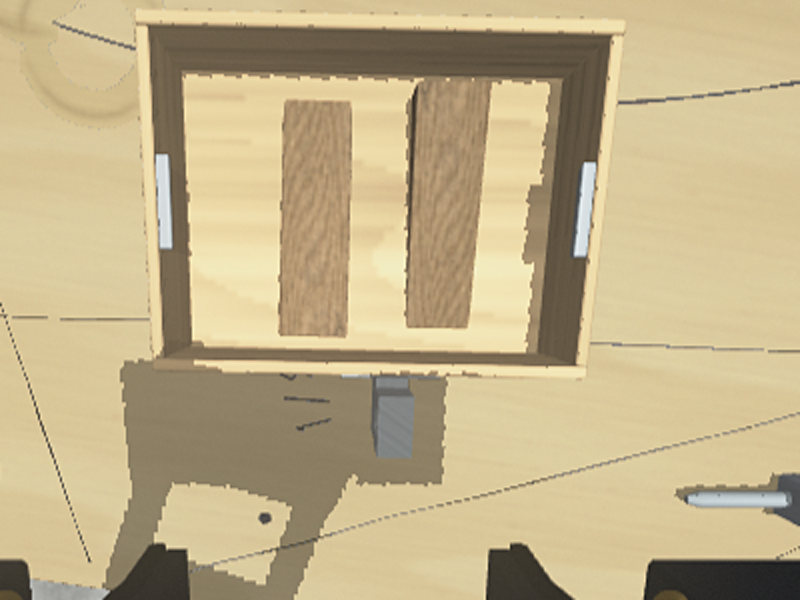

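Both wedges lie flat in the case, at (315,220) and (450,205). Now back to the cover.

```bash
python3 -m inch '[[0,4,0,-0.5,8.7],[0,8,0,-0.5,8.7],[-1.1,12,0,-0.5,8.7],[-1.1,16,0,-0.5,8.7],[-1.1,20,0,-0.5,8.7],[-1.1,24,0,-0.5,8.7],[-1.1,28,0,-0.5,8.7],[-1.1,31,0,-0.5,8.7],[-1.1,31,-3,-0.5,8.7],[-1.1,31,-6,-0.5,8.7]]'; python3 -m inch '[[0,0,-4,0,8.7],[0,0,-8,0,8.7],[0,0,-11,0,8.7],[0,0,-13,0,8.7],[0,0,-14.5,0,8.7],[0,0,-15,0,8.7],[0,0,-15,0,8.7],[0,0,-15,0,8.7]]'
```

```text
time_s: 26.98
position: [0.4229, 0.3541, 0.1853]
tcp_rot: [[0.989, 0.149, 0.005], [0.149, -0.989, 0.003], [0.006, -0.002, -1.0]]
force: [0.0, -0.3, -1.1]
opening: 1.002
grasp_force: 0.0
time_s: 27.65
position: [0.4214, 0.3505, 0.0351]
tcp_rot: [[0.99, 0.144, 0.0], [0.144, -0.99, 0.0], [0.0, -0.0, -1.0]]
force: [-1.0, 0.1, 0.9]
opening: 1.0
grasp_force: 0.0
```

```bash
python3 -m inch '[[0,0,-0.4,0,8.7],[0,0,-0.8,0,8.7],[0,0,-0.8,0,8.7],[0,0,-0.8,0,6.5],[0,0,-0.8,0,5],[0,0,-0.8,0,4],[0,0,-0.8,0,4],[0,0,-0.8,0,4],[0,0,-0.8,0,4],[0,0,-0.8,0,4]]';  python3 -m inch '[[0,0,1,0,4],[0,0,4,0,4],[0,0,8,0,4],[0,0,12,0,4],[0,0,15,0,4],[0,0,15,0,4]]'
```

```text
time_s: 28.48
position: [0.4211, 0.35, 0.0277]
tcp_rot: [[0.99, 0.144, 0.0], [0.144, -0.99, 0.0], [0.0, -0.0, -1.0]]
force: [-0.8, 0.7, 1.8]
opening: 0.555
grasp_force: 6.9
time_s: 28.98
position: [0.4245, 0.352, 0.184]
tcp_rot: [[0.989, 0.144, 0.012], [0.144, -0.99, 0.006], [0.012, -0.005, -1.0]]
force: [0.7, 1.1, -3.7]
opening: 0.543
grasp_force: 30.0
```

```bash
python3 -m inch '[[1,-3.5,0,0,4],[2,-7,0,0,4],[3.5,-10.5,0,0,4],[5,-14,0,0,4],[6.5,-17.5,0,0,4],[8,-21,0,0,4],[9.5,-24.5,0,0,4],[11,-28,0,0,4],[12,-31.2,0,0,4],[12,-31.2,0,0,4]]'; python3 -m inch '[[0,0,-2,0,4],[0,0,-4,0,4],[0,0,-5,0,4],[0,0,-5.5,0,4],[0,0,-5.5,0,4],[0,0,-5.5,0,4]]'
python3 - <<'E'
from h import *
p=[]
for i in range(4):
  s=readout.read_state();p.append(s['position']);c=cap('side','s11')
print(np.array(p).round(4),s['tcp_rot'][:,0])
E
```

```text
time_s: 29.82
position: [0.5435, 0.0317, 0.1765]
tcp_rot: [[0.99, 0.139, 0.002], [0.139, -0.99, -0.003], [0.001, 0.004, -1.0]]
force: [0.1, 0.4, -4.4]
opening: 0.54
grasp_force: 30.0
time_s: 30.32
position: [0.5409, 0.0383, 0.1224]
tcp_rot: [[0.989, 0.145, -0.0], [0.145, -0.989, 0.0], [-0.0, -0.0, -1.0]]
force: [0.4, 0.1, -4.3]
opening: 0.54
grasp_force: 30.0
[[0.5409 0.0383 0.1224]
 [0.5415 0.0382 0.1229]
 [0.5417 0.0381 0.1232]
 [0.5418 0.0381 0.1234]] [0.98948481 0.1446224  0.00204194]
```

```bash
python3 -m inch '[[0,0,-1,0,4],[0,0,-1.8,0,4],[0,0,-2.2,0,4],[0,0,-2.2,0,4]]'; python3 -m inch '[[0,0,-0.3,0,4],[0,0,-0.6,0,4],[0,0,-0.9,0,4],[0,0,-0.9,0,4]]'
```

```text
time_s: 30.85
position: [0.5402, 0.0381, 0.099]
tcp_rot: [[0.99, 0.144, -0.002], [0.144, -0.99, 0.0], [-0.002, -0.001, -1.0]]
force: [-0.1, 0.5, -3.3]
opening: 0.543
grasp_force: 30.0
time_s: 31.18
position: [0.5406, 0.0381, 0.0909]
tcp_rot: [[0.99, 0.144, -0.001], [0.144, -0.99, 0.0], [-0.001, -0.0, -1.0]]
force: [-0.2, 0.1, -3.5]
opening: 0.542
grasp_force: 30.0
```

```bash
python3 -m inch '[[0,0,-0.1,0,4],[0,0,-0.2,0,4],[0,0,-0.2,0,4]]';python3 -m inch '[[0,0,-0.1,0,4],[0,0,-0.2,0,4],[0,0,-0.2,0,4]]'
```

```text
time_s: 31.43
position: [0.5409, 0.0381, 0.0894]
tcp_rot: [[0.99, 0.144, -0.0], [0.144, -0.99, 0.0], [-0.0, -0.0, -1.0]]
force: [-0.2, 1.4, -2.9]
opening: 0.542
grasp_force: 30.0
time_s: 31.68
position: [0.5411, 0.0381, 0.089]
tcp_rot: [[0.99, 0.144, 0.001], [0.144, -0.99, 0.0], [0.001, 0.0, -1.0]]
force: [-3.0, 1.6, 6.7]
opening: 0.541
grasp_force: 30.0
```

```bash
python3 -m inch '[[0,0,-0.1,0,4],[0,0,-0.1,0,4],[0,0,-0.1,0,4]]'; python3 -m inch '[[0,0,0,0,5.5],[0,0,0,0,7],[0,0,0,0,8.7],[0,0,0,0,8.7],[0,0,3,0,8.7],[0,0,6,0,8.7],[-3,0,10,0,8.7],[-7,-1,13,0,8.7],[-11,-2,16,0,8.7],[-11,-2,16,0,8.7]]'; python3 -m inch '[[0,0,0,0,8.7],[0,0,0,0,8.7]]'
python3 - <<'E'
from h import *
cap('wrist','w12');crop('w12',150,0,550,300,2,'w12c')
E
```

```text
time_s: 31.93
position: [0.5411, 0.038, 0.0889]
tcp_rot: [[0.99, 0.144, 0.001], [0.144, -0.99, -0.0], [0.001, 0.0, -1.0]]
force: [-3.8, 1.9, 13.0]
opening: 0.547
grasp_force: 30.0
time_s: 32.77
position: [0.429, 0.0175, 0.2486]
tcp_rot: [[0.989, 0.145, 0.002], [0.145, -0.989, -0.001], [0.002, 0.002, -1.0]]
force: [-0.4, -0.0, -0.0]
opening: 0.993
grasp_force: 0.0
time_s: 32.93
position: [0.4316, 0.0174, 0.2479]
tcp_rot: [[0.99, 0.143, 0.005], [0.143, -0.99, -0.001], [0.005, 0.002, -1.0]]
force: [0.4, -0.6, -0.4]
opening: 1.002
grasp_force: 0.0
```

View pics/w12c.png

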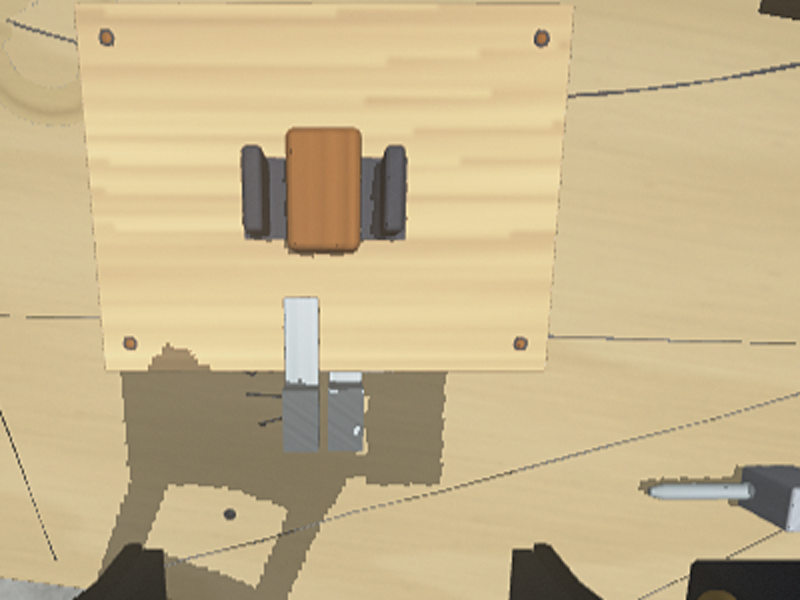

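Cover is seated flush, both tabs are out symmetrically, and the knuckles line up at (301,425) and (346,425). Now the pin's pose and the hole line.

Run:
```python
from h import *
A=lambda f,u,v,z: at(f,u/2+150,v/2,z)
b=A('w4',332.5,277.5,.05);t=A('w4',332,50,.012);sh=A('w4',333,220,.012);s2=A('w4',333,80,.012)
d=(t-b)[:2];print('block',b,'tip',t,np.linalg.norm(d),'yaw',np.degrees(np.arctan2(-d[0],d[1])))
for e in (((294,228),(293,327)),((371,228),(371,327))):
  q=A('w4',*e[0],.05)-A('w4',*e[1],.05);print(np.degrees(np.arctan2(-q[0],q[1])))
f='w12'
pg=[A(f,*p,.08) for p in((129,343),(520,343),(541,38),(107,37))];print('cover ctr',np.mean(pg,0))
q=pg[0]-pg[1];print('yaw',np.degrees(np.arctan2(-q[0],q[1])))
print('case knuckle',A(f,346,420,.101),'cover kn',A(f,301,420,.101))
for f,k in(('w2',(385,64)),):print(A(f,*k,.101))
```

```text
block [ 0.4249 -0.2498  0.05  ] tip [ 0.4133 -0.1754  0.012 ] 0.07529887117347775 yaw 8.861864406397563
7.310513975214461
9.554289672401866
cover ctr [0.539425 0.036575 0.08    ]
yaw 8.254910140752795
case knuckle [0.4466 0.0135 0.101 ] cover kn [0.4438 0.0334 0.101 ]
[0.447  0.0139 0.101 ]
```

```bash
python3 -m inch '[[0,-3,0,7,6],[0,-6,0,14,6],[0,-9,0,21,6],[0,-12,0,28,6],[0,-15,0,35,6],[0,-18,0,42,6],[0,-21,0,49,6],[-0.7,-24,0,56,6],[-0.7,-26.7,0,63,6],[-0.7,-26.7,0,70,6]]'; python3 -m inch '[[0,0,0,7,6],[0,0,0,14,6],[0,0,0,20,5],[0,0,-4,20,5],[0,0,-8,20,5],[0,0,-8,20,5],[0,0,-8,20,5]]'
python3 - <<'E'
from h import *
print(at('w12',648/2+150,491/2,.012)); s=readout.read_state(); print(s['position'],s['tcp_rot'][:,1])
cap('wrist','w13'); print(proj('w13',[.4249,-.2498,.05]),proj('w13',[.4133,-.1754,.012]))
im=cv2.imread('pics/w13.png'); hsv=cv2.cvtColor(im,cv2.COLOR_BGR2HSV); 
for r in range(20,300,12):
  c=np.where((hsv[r,230:410,1]<60)&(hsv[r,230:410,2]>60))[0]; print(r,(c.min()+230,c.max()+230,len(c)) if len(c) else None,end=' ')
E
```

```text
time_s: 33.82
position: [0.4259, -0.2555, 0.2453]
tcp_rot: [[0.208, 0.978, 0.001], [0.978, -0.208, -0.004], [-0.003, 0.002, -1.0]]
force: [1.0, 0.2, 0.0]
opening: 0.689
grasp_force: 0.0
time_s: 34.4
position: [0.4233, -0.2482, 0.1638]
tcp_rot: [[-0.137, 0.991, -0.005], [0.991, 0.137, 0.005], [0.006, -0.005, -1.0]]
force: [-0.8, -0.6, 0.6]
opening: 0.575
grasp_force: 0.0
[ 0.4134 -0.1743  0.012 ]
[ 0.4233331  -0.24821991  0.16380674] [ 0.99056589  0.13696195 -0.00454268]
[320.5 235.1] [319.1 139.5]
20 (np.int64(323), np.int64(323), 1) 32 None 44 (np.int64(330), np.int64(330), 1) 56 (np.int64(333), np.int64(334), 2) 68 (np.int64(336), np.int64(337), 2) 80 (np.int64(339), np.int64(347), 3) 92 (np.int64(342), np.int64(343), 2) 104 (np.int64(256), np.int64(346), 3) 116 (np.int64(251), np.int64(408), 8) 128 (np.int64(243), np.int64(407), 12) 140 (np.int64(230), np.int64(405), 14) 152 (np.int64(238), np.int64(404), 14) 164 (np.int64(244), np.int64(360), 17) 176 (np.int64(253), np.int64(363), 15) 188 (np.int64(259), np.int64(366), 15) 200 (np.int64(266), np.int64(369), 14) 212 (np.int64(306), np.int64(373), 31) 224 (np.int64(281), np.int64(376), 36) 236 (np.int64(305), np.int64(385), 35) 248 (np.int64(255), np.int64(383), 35) 260 (np.int64(254), np.int64(384), 10) 272 (np.int64(264), np.int64(374), 7) 284 (np.int64(255), np.int64(382), 18) 296 (np.int64(248), np.int64(389), 25)
```

```bash
python3 -m inch '[[0.15,-0.15,-4,0.4,5],[0.15,-0.15,-8,0.4,5],[0.15,-0.15,-11,0.4,5],[0.15,-0.15,-13,0.4,5],[0.15,-0.15,-14,0.4,5],[0.15,-0.15,-14.4,0.4,5],[0.15,-0.15,-14.4,0.4,5]]'; python3 -m inch '[[0,0,0,0,4],[0,0,0,0,2],[0,0,0,0,2],[0,0,0,0,2],[0,0,0,0,2],[0,0,0,0,2],[0,0,0,0,2],[0,0,0,0,2]]'
```

```text
time_s: 35.03
position: [0.4267, -0.2516, 0.0233]
tcp_rot: [[-0.144, 0.99, 0.002], [0.99, 0.144, -0.002], [-0.002, 0.002, -1.0]]
force: [-0.4, -0.2, -0.9]
opening: 0.579
grasp_force: 0.0
time_s: 35.7
position: [0.4257, -0.2508, 0.0232]
tcp_rot: [[-0.144, 0.99, 0.001], [0.99, 0.144, -0.001], [-0.001, 0.001, -1.0]]
force: [-1.2, 0.3, 6.1]
opening: 0.294
grasp_force: 30.0
```

```bash
python3 -m inch '[[0,0,3,0,2],[0,0,7,0,2],[0.8,4,10,0,2],[1.6,8,10,0,2],[2.4,12,10,0,2],[3.57,16.6,10,0,2],[3.57,16.6,9,0,2],[3.57,16.6,7.5,0,2],[3.57,16.6,7.5,0,2],[3.57,16.6,7.5,0,2]]'; python3 -m inch '[[0,0,0,0,2],[0,0,0,0,2]]'
python3 - <<'E'
from h import *
P=[]
for i in range(3):
  s=readout.read_state(); cap('wrist','w14'); P.append(s['position'])
print(np.array(P).round(4),s['tcp_rot'][:,1])
im=cv2.imread('pics/w14.png'); cap('side','s14')
# expected tip & hole projections
th=np.radians(8.35);c,sn=np.cos(th),np.sin(th);W=lambda x,y,z:[x*c-y*sn,x*sn+y*c,z]
print('tip',proj('w14',W(.4441,-.075,.087)),'hole',proj('w14',W(.4441,-.0597,.087)))
p=proj('w14',W(.4441,-.095,.087)).astype(int)
g=cv2.cvtColor(im,cv2.COLOR_BGR2HSV)
for r in range(p[1]-50,p[1]+40,4): print(r,''.join('#' if (g[r,u,1]<60) else '.' for u in range(280,360)))
E
```

```text
time_s: 36.53
position: [0.4605, -0.0841, 0.097]
tcp_rot: [[-0.144, 0.99, -0.002], [0.99, 0.144, 0.001], [0.001, -0.002, -1.0]]
force: [0.4, -0.9, -0.4]
opening: 0.297
grasp_force: 30.0
time_s: 36.7
position: [0.4615, -0.0854, 0.0979]
tcp_rot: [[-0.142, 0.99, 0.001], [0.99, 0.142, -0.0], [-0.001, 0.001, -1.0]]
force: [0.3, -0.5, -1.1]
opening: 0.296
grasp_force: 30.0
[[ 0.4615 -0.0854  0.0979]
 [ 0.4615 -0.0854  0.0979]
 [ 0.4615 -0.0854  0.0979]] [9.89838368e-01 1.42194244e-01 8.95779104e-04]
tip [317.5 130.6] hole [317.4  95.7]
123 ................................................................##########......
127 ...............................................................##########.......
131 .................................############..................##########.......
135 ................................##############..................................
139 ...............................################.................................
143 ..............................##################................................
147 ............................#####################.
[... 690 characters left out ...]
....................
183 .............................####################...............................
187 .............................####################...............................
191 ............................#####################...............................
195 .............................####################...............................
199 .............................####################...............................
203 .............................####################...............................
207 .............................####################...............................
211 .............................####################...............................
```

Nose is at (318,130), within a pixel of prediction. Insert slowly.

```bash
python3 -m inch '[[-0.07,0.5,0,0,2],[-0.15,1,0,0,2],[-0.22,1.5,0,0,2],[-0.3,2,0,0,2],[-0.36,2.5,0,0,2],[-0.36,2.5,0,0,2]]'; python3 -m inch '[[-0.07,0.5,0,0,2],[-0.15,1,0,0,2],[-0.15,1,0,0,2]]'
```

```text
time_s: 37.4
position: [0.4569, -0.0582, 0.0974]
tcp_rot: [[-0.145, 0.989, -0.001], [0.989, 0.145, 0.001], [0.001, -0.001, -1.0]]
force: [-0.4, -0.1, -0.5]
opening: 0.296
grasp_force: 30.0
time_s: 37.65
position: [0.4555, -0.0486, 0.0974]
tcp_rot: [[-0.144, 0.99, -0.001], [0.99, 0.144, 0.001], [0.001, -0.001, -1.0]]
force: [0.1, -0.4, -1.3]
opening: 0.296
grasp_force: 30.0
```

```bash
python3 -m inch '[[-0.06,0.4,0,0,2],[-0.12,0.8,0,0,2],[-0.18,1.2,0,0,2],[-0.18,1.2,0,0,2]]'; python3 -m inch '[[-0.07,0.5,0,0,2],[-0.15,1,0,0,2],[-0.22,1.5,0,0,2],[-0.3,2,0,0,2],[-0.34,2.3,0,0,2],[-0.34,2.3,0,0,2]]'
```

```text
time_s: 37.98
position: [0.4538, -0.0368, 0.0974]
tcp_rot: [[-0.144, 0.99, -0.001], [0.99, 0.144, 0.0], [0.001, -0.001, -1.0]]
force: [-0.5, 0.2, -1.0]
opening: 0.296
grasp_force: 30.0
time_s: 38.48
position: [0.4505, -0.0137, 0.0974]
tcp_rot: [[-0.145, 0.99, -0.001], [0.99, 0.145, 0.0], [0.0, -0.001, -1.0]]
force: [-0.7, -0.4, -0.4]
opening: 0.298
grasp_force: 30.0
```

Through both knuckles without contact. Press home in small steps.

```bash
python3 -m inch '[[-0.02,0.15,0,0,2],[-0.04,0.3,0,0,2],[-0.04,0.3,0,0,2]]'; python3 -m inch '[[-0.02,0.15,0,0,2],[-0.02,0.15,0,0,2],[-0.02,0.15,0,0,2]]'; python3 -m inch '[[-0.02,0.15,0,0,2],[-0.02,0.15,0,0,2],[-0.02,0.15,0,0,2]]'
```

```text
time_s: 38.73
position: [0.4505, -0.0114, 0.0975]
tcp_rot: [[-0.144, 0.99, -0.0], [0.99, 0.144, 0.0], [0.0, -0.0, -1.0]]
force: [-0.4, 0.0, -2.1]
opening: 0.294
grasp_force: 30.0
time_s: 38.98
position: [0.4506, -0.0105, 0.0975]
tcp_rot: [[-0.144, 0.99, 0.0], [0.99, 0.144, -0.001], [-0.001, 0.0, -1.0]]
force: [-0.4, -2.0, -1.3]
opening: 0.295
grasp_force: 30.0
time_s: 39.23
position: [0.4506, -0.0103, 0.0976]
tcp_rot: [[-0.145, 0.989, 0.001], [0.989, 0.145, -0.003], [-0.003, 0.0, -1.0]]
force: [-0.6, -8.7, -0.2]
opening: 0.296
grasp_force: 30.0
```

```bash
python3 -m inch '[[0,0,-0.1,0,2],[0,0,-0.1,0,3],[0,0,-0.1,0,4.5],[0,0,-0.1,0,4.5],[0,0,-0.1,0,4.5],[0,0,3,0,4.5],[0,0,6,0,4.5],[0,0,10,0,4.5],[0,-6,14,0,4.5],[0,-12,14,0,4.5]]'; python3 -m inch '[[0,0,0,0,4.5],[0,0,0,0,4.5],[0,0,0,0,4.5]]'
python3 - <<'E'
from h import *
s=readout.read_state();cap('wrist','w15');print(s['position'])
th=np.radians(8.35);c,sn=np.cos(th),np.sin(th);W=lambda x,y,z:[x*c-y*sn,x*sn+y*c,z]
for y in(-.0917,-.0597):print('block top edge',proj('w15',W(.4441,y,.124)))
print('knuckle top',[proj('w15',W(.4441,y,.101)) for y in(-.0597,-.0437,-.0377,-.0217)],'tip',proj('w15',W(.4441,.0003,.087)))
im=cv2.imread('pics/w15.png'); g=cv2.cvtColor(im,cv2.COLOR_BGR2HSV)
for r in range(0,150,3): print(r,''.join('#' if g[r,u,1]<60 and g[r,u,2]>150 else 'o' if g[r,u,1]<60 else '.' for u in range(280,400,2)))
E
```

```text
time_s: 40.07
position: [0.4518, -0.0832, 0.2325]
tcp_rot: [[-0.149, 0.989, 0.007], [0.989, 0.149, -0.002], [-0.003, 0.007, -1.0]]
force: [1.6, 0.3, -0.5]
opening: 0.517
grasp_force: 0.0
time_s: 40.32
position: [0.4493, -0.0836, 0.2282]
tcp_rot: [[-0.142, 0.99, -0.001], [0.99, 0.142, 0.001], [0.002, -0.001, -1.0]]
force: [0.1, 0.8, -0.3]
opening: 0.518
grasp_force: 0.0
[ 0.44928172 -0.0835918   0.22822507]
block top edge [334.  162.5]
block top edge [334.4 117.1]
knuckle top [array([333.1, 119. ]), array([333.3,  97.1]), array([333.4,  88.7]), array([333.6,  65.8])] tip [333.1  38.4]
0 ...........................................###..............
3 ...........................................###..............
6 ...........................................###..............
9 ...........................................###..............
12 ...........................................###.........#....
15 ...........................................###..............
18 ...........................................###..............
21 ...........................................###..............
2
[... 2002 characters left out ...]
........######oo########o##.#...##........###.....
120 ..................ooooooooooooooooo##.#..###........##......
123 ..................ooooooooooooooooooo.#..##.........#.......
126 .................oooooooooooooooooooo....##.........##......
129 .................ooooooooooooooooooo#.....#.........##......
132 .................oooooooooooooooooooo......#........##......
135 .................oooooooooooooooooooo...............#.......
138 .................oooooooooooooooooooo...............#.......
141 .................ooooooooooooooooooo................##......
144 .................oooooooooooooooooo.................#.......
147 .................oooooooooooooooooo.................#.......
```

The nose is at row 39, against a predicted 38 for the home position. The block edge is at row 119, against a knuckle face predicted at 119. The pin is home, so I'm handing in.

```bash
python3 -c "
from rig import bot; print(bot.hand_in())"
```

```text
the job is handed in; nothing more can be done
None
```

I handed in the job after about 40 s of robot time. Both wedges present are in the case, the cover is back on with both tabs sprung out, and the pin is through both knuckles with its block against the case knuckle. I didn't move the tape measure or the glue bottle.

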